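Set the short post of the hanging rail level and lock it

ROBOT

A 6-joint arm with a two-finger parallel gripper is mounted at the origin on the work surface. World frame = base frame: x ahead of the robot, y to its left, z up, the work surface at z = 0. Lengths are in m, angles in degrees, forces in N, time in s.
With the tool pointing down it reaches from about 0.4 to 0.825 m from the base axis. Payload 7 kg.
Tool frame: the origin (TCP) lies on the centre line of the jaws, within the pads' length; the fingertips stand 19 mm ahead of it and the grasp point (between the pads) is the TCP; z points along the fingers, y is the line along which they close (so a half turn about z gives the same grasp; the last joint's range is limited). The gripper opens to 88 mm and grips with 3 to 60 N. Pads are 19 mm wide; open, the fingers measure 130 mm over their backs; the gripper's body (78 mm by 193 mm) begins 47 mm behind the grasp point.
Start: joints at [88.929, 20.546, 0.682, 0, -70.136, -16.507], TCP at [0.204, 0.643, 0.246] pointing down, gripper open.
Joint ranges: [-176.03, 176.03], [-82.01, 121.73], [-58.28, 71.71], [-173.87, 95.51], [-174.79, -0.11], [-173.66, 173.66]. Speed limits (degrees/s): [136.94, 136.94, 172.46, 180, 180, 180].

INTERFACE

Orientations are given as [roll, pitch, yaw] about the fixed x, y, z axes, in that order (R = Rz(yaw) Ry(pitch) Rx(roll)).
In Python, from plant import get_state, capture, close_job gives the robot as it stands.
- The arm moves only by the tool apply_moves, never from a script. Its argument "targets" is a list of rows, each a list of 7 numbers: the opening, from 0 (shut) to 1 (fully open), then the shift along the tool's x, y, z normalised to -1 to 1, where 1 is 1000 mm, then the turn, a rotation vector about the tool's x, y, z normalised to -1 to 1, where 1 is 90 degrees. In form: [[claw, tx, ty, tz, ax, ay, az], ...]. A call has 1 to 20 rows; each row shifts and turns the commanded pose from where the row before left it, along the tool's axes as they then stand; what a row does not reach is not made up. A row lasts 1/12 s, in which the tool goes at most 41.7 mm and 7.16 degrees, less where a joint would pass 70% of its speed; a pose out of reach is approached as far as the arm can. A call with a number of a shift or a turn outside -1 to 1 is refused whole. A call with a gripper value outside its range is refused whole. The fingers move at their own pace and stop on an object; "newtons" is the grip in N (left out, the last holds). Time passes only in rows, so rows that do not move let the fingers close. It gives the time, the measured TCP pose, the force, the opening and the grip force at its end, in the units of the state.
- get_state(): the state, without advancing time (a new reading comes with each control period).
- capture(name): name is "scene" or "top" or "wrist"; returns a dict with "frame" (420x560x3 uint8, red, green, blue), "range_z" (420x560 float32, m along the optical axis (not along the pixel's ray), 0 where there is no reading), "camera_matrix" (3x3 intrinsics, pixels), "T" (4x4, takes a point from camera to world coordinates). Camera axes: x right, y down, z forward; pixel columns grow to the right and rows downward; lengths in m; the calibration is good to about 2 mm. A picture is of the moment at which its call begins.
- close_job(): hands the job in; it is judged then, once.
The state is a dict: "time_s": time; "joints": joint angles; "qd": joint speeds; "joint_torque": joint torques, N m; "tcp_pos": TCP position; "eef_rot": TCP orientation; "contact_force": force on the tool from outside, world axes, zero at the start; "moment": the same for the moment, N m; "gripper_width": finger opening in m; "gripper_force": force on a finger pad.
Only numpy, scipy, OpenCV 4.12 (cv2) and the standard library are available. Lean on these libraries where they do the work, as an engineer would, in place of code of your own. Each camera call takes 0.05 s, during which the arm holds its last target. There are 200 camera calls.

TASK

The rail for hanging fish is to lie level across two telescoping steel posts, and one of them is still down. Twist the head of the lower post counter-clockwise (seen from above) to unlock it, raise it until its head is level with the head of the taller post, then twist it fully back to lock it and let go. The taller post is already set: leave it as it is.

Things in the scene. Friction and masses are not known exactly. Their poses are not given: they have to be found in the camera images.
- short_head (a point): Centre of the lower post's steel head, on the post's axis: a block 44 (its x) by 16 (its y) by 34 mm high, with two prongs at its x ends up to 30 mm above this point. Grip across the 16 mm. z up; axes turn with the head. It tops a ribbed 14 mm rod in a 27 mm fixed tube with a black lock housing (52 by 34 mm, top at 168 mm) on a 100 mm foot. This point is 202 mm above the table plus short_slide.
- tall_head (a point): Centre of the same kind of head on the taller post, a like post 250 to 300 mm to one side, already set and locked. This point is 262 to 317 mm above the table, at least 40 mm higher than the lower one at the start: the height to match. Leave it as it is.
- short_twist (a joint): Turn of the lower post's head and rod about the upright axis, rad: 0 = locked (stop), growing counter-clockwise seen from above to 1.15 (66 degrees, stop). The lock grips below about 0.6 and holds against a pull of some 15 to 25 N, slipping if forced; above 0.75 the rod slides. Turning takes 0.1 to 0.5 N m; it stays where it is left.
- short_slide (a joint): Extension of the lower post, m, upward: 0 = fully down, 0.13 = stop; 0 to 0.02 at the start. Unlocked it slides with a drag of 3 to 10 N and stays at the height where it is left.
Not all that is in view belongs to the job. What is shaped like the part that bears short_head but red is not meant. What is shaped like the part that bears tall_head but blue is not meant.

How it is judged:
By the outcome, as a careful person would: the job done as asked, in the order asked, and still so for the second after the job is handed in, with the robot touching nothing.
It also fails if it takes over 40 s, if anything falls off the work surface, if the arm or the gripper's body presses on something with over 40 N, if the wrist force passes 120 N, or if a joint passes its speed limit or range.

## Working session

There is one attempt and no reset: what is moved stays moved. The work goes in short steps, Python scripts to look and compute and a tool call to move; the robot and the scene stay as the last step left them, time stands still between calls to the robot, and variables do not carry over. Pictures are saved under pics/ and viewed, at most 10 in all, crops included, and the job is handed in when it is done.

Besides the shell and the picture viewer there is one more tool, called after "Request:" as name(argument=value, ...), one argument or row to a line, values as JSON. apply_moves: Moves the arm, as the interface text tells. Scaled input: -1 to 1 covers 1000 mm each way for a shift and 90 degrees each way for a turn. Its arguments: {"type":"object","properties":{"targets":{"type":"array","items":{"type":"array","items":{"type":"number"}}},"newtons":{"type":"number"}},"required":["targets"]}

```bash
mkdir -p pics; python3 - <<'E'
from plant import *
import cv2,numpy as np
s=get_state();print(s)
for n in("scene","top"):
    c=capture(n);cv2.imwrite(f"pics/{n}0.png",c["frame"][:,:,::-1]);np.savez(f"{n}0.npz",**c);print(n,c["T"].round(3).tolist())
a=[cv2.imread(f"pics/{n}0.png") for n in("scene","top")]
E
```

```text
{'time_s': 0.0, 'joints': array([ 8.89284879e+01,  2.05891315e+01,  6.34783733e-01, -2.09395539e-02,
       -7.01351305e+01, -1.65061739e+01]), 'qd': array([ 0.05480286,  0.01561283,  0.01994124, -0.14861809, -0.02775423,
        0.04858139]), 'joint_torque': array([ 6.83572307e-04, -5.82715702e+01,  2.93057334e+01,  6.99730799e+00,
        7.06884879e-03, -1.45002259e-04]), 'tcp_pos': array([0.20373739, 0.64304668, 0.24465375]), 'eef_rot': array([ 1.79908616e+02, -6.55145542e-03, -1.75848115e+01]), 'contact_force': array([ 0.75016669, -0.20784212, -0.27456584]), 'moment': array([-0.03025262,  0.01900844,  0.00601794]), 'gripper_force': 0.0, 'gripper_width': 0.08774428560970335}
scene [[0.863, 0.367, -0.347, 0.832], [0.505, -0.653, 0.565, -0.535], [-0.019, -0.663, -0.748, 0.814], [0.0, 0.0, 0.0, 1.0]]
top [[0.017, -0.988, 0.154, 0.314], [-1.0, -0.016, 0.012, -0.037], [-0.01, -0.154, -0.988, 1.367], [0.0, 0.0, 0.0, 1.0]]
```

View pics/scene0.png

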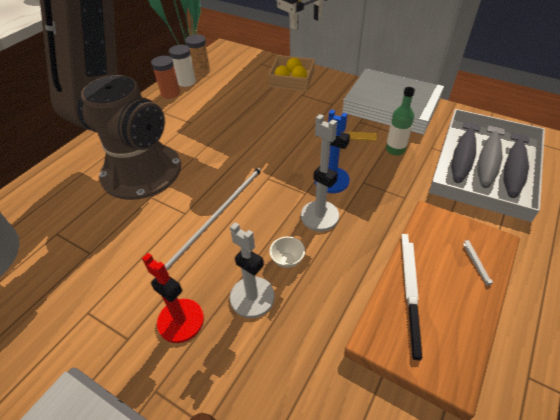

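View pics/top0.png

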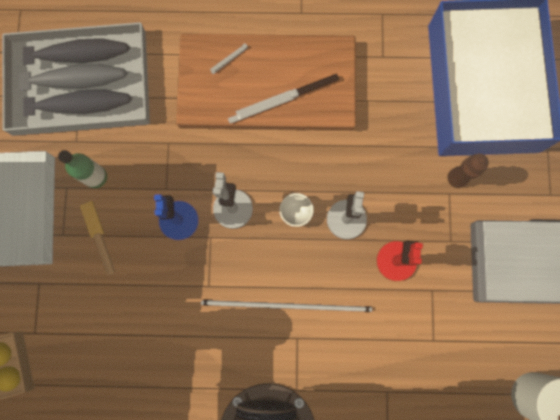

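The scene view shows the grey short post with its head at about (243,238), and the grey tall post with its head at about (325,130). In the top view these heads are at (356,203) and (220,185). The red and blue posts are decoys. Next I'll take the depth clouds around the two grey heads.

```bash
cat > h.py <<'E'
import numpy as np,cv2
def cloud(c,box):
    u0,u1,v0,v1=box
    v,u=np.mgrid[v0:v1,u0:u1]; z=c["range_z"][v0:v1,u0:u1]; f=c["frame"][v0:v1,u0:u1]
    K=c["camera_matrix"]; m=z>0
    P=np.stack([(u-K[0,2])/K[0,0]*z,(v-K[1,2])/K[1,1]*z,z],-1)[m]
    return P@c["T"][:3,:3].T+c["T"][:3,3], f[m].astype(int)
def grey(f): return (f.max(1)-f.min(1)<30)&(f.max(1)>90)
def head(P,depth=.03):
    top=np.percentile(P[:,2],98); Q=P[P[:,2]>top-depth]
    r=cv2.minAreaRect(Q[:,:2].astype(np.float32)*1000)
    return top,len(Q),Q.mean(0).round(4),r
E
python3 - <<'E'
from h import *
B={"scene":dict(short=(225,265,220,275),tall=(308,345,110,170)),"top":dict(short=(340,372,185,222),tall=(208,240,168,208))}
for n in B:
    c=dict(np.load(n+"0.npz"))
    for k,b in B[n].items():
        P,f=cloud(c,b); m=grey(f)&(P[:,2]>.19);P=P[m]
        print(n,k,P[:,2].max(),head(P)); print(np.histogram(P[:,2],bins=np.arange(.19,.37,.01))[0])
        if n=="scene":
            t,_,_,_=head(P)
            Q=P[P[:,2]>t-.022];print(Q[np.argsort(Q[:,0])][::max(1,len(Q)//14)].round(3).tolist())
E
```

```text
scene short 0.25084029730376556 (np.float64(0.24922431272246415), 268, array([ 0.5239, -0.1923,  0.2367]), ((523.6715087890625, -189.83163452148438), (13.80298900604248, 42.97447204589844), 84.50080108642578))
[ 14  37  58  57 102 100   1   0   0   0   0   0   0   0   0   0   0]
[[0.502, -0.191, 0.245], [0.505, -0.193, 0.245], [0.508, -0.184, 0.249], [0.51, -0.194, 0.247], [0.512, -0.189, 0.234], [0.513, -0.195, 0.23], [0.517, -0.196, 0.233], [0.521, -0.195, 0.235], [0.525, -0.195, 0.228], [0.532, -0.196, 0.231], [0.536, -0.186, 0.248], [0.538, -0.196, 0.246], [0.541, -0.197, 0.241], [0.543, -0.196, 0.232], [0.544, -0.187, 0.238]]
scene tall 0.3133700172853422 (np.float64(0.3127871563505999), 252, array([0.5452, 0.0962, 0.2993]), ((545.6455688476562, 100.30221557617188), (18.603532791137695, 44.016117095947266), 81.38494110107422))
[22 26 25 23 28 27 21 35 58 70 95 53 54  0  0  0  0]
[[0.523, 0.098, 0.298], [0.527, 0.095, 0.309], [0.529, 0.099, 0.312], [0.531, 0.095, 0.306], [0.534, 0.103, 0.312], [0.535, 0.106, 0.303], [0.539, 0.094, 0.296], [0.544, 0.109, 0.299], [0.547, 0.093, 0.295], [0.552, 0.097, 0.299], [0.557, 0.092, 0.294], [0.559, 0.103, 0.313], [0.562, 0.09, 0.305], [0.564, 0.102, 0.313], [0.567, 0.103, 0.306]]
top short 0.2522041992869277 (np.float64(0.2506922604519269), 173, array([ 0.519 , -0.1864,  0.2392]), ((519.90283203125, -187.1097412109375), (15.377031326293945, 41.7973747253418), 85.3065185546875))
[ 1 12 15 22 71 71 10  0  0  0  0  0  0  0  0  0  0]
top tall 0.3147319689349801 (np.float64(0.31422160778605895), 174, array([0.5407, 0.0991, 0.3035]), ((542.2622680664062, 100.3986587524414), (15.172722816467285, 42.29059600830078), 82.38772583007812))
[ 7  6  6  7  4  4  2  2 16 20 62 42 59  0  0  0  0]
```

Request:
apply_moves(
  targets=[
    [1,0,0,-0.039,0,0,0],
    [1,0,0,-0.039,0,0,0],
    [1,0,0,-0.039,0,0,0],
    [1,0,0,-0.039,0,0,0],
    [1,0.0252,0.0317,0,0,0,0],
    [1,0.0252,0.0317,0,0,0,0],
    [1,0.0252,0.0317,0,0,0,0],
    [1,0.0252,0.0317,0,0,0,0],
    [1,0.0252,0.0317,0,0,0,0],
    [1,0.0252,0.0317,0,0,0,0],
    [1,0.0252,0.0317,0,0,0,0],
    [1,0.0252,0.0317,0,0,0,0],
    [1,0.0252,0.0317,0,0,0,0],
    [1,0.0252,0.0317,0,0,0,0],
    [1,0.0252,0.0317,0,0,0,0],
    [1,0.0252,0.0317,0,0,0,0],
    [1,0.0252,0.0317,0,0,0,0],
    [1,0.0252,0.0317,0,0,0,0],
    [1,0.0252,0.0317,0,0,0,0],
    [1,0.0252,0.0317,0,0,0,0],
  ],
)

```text
time_s: 1.77
tcp_pos: [0.4349, 0.0361, 0.4017]
eef_rot: [-180.0, -0.0, -17.6]
contact_force: [0.9, 0.3, 0.5]
gripper_width: 0.0879
gripper_force: 0.0
```

Request:
apply_moves(
  targets=[
    [1,0.0252,0.0317,0,0,0,0],
    [1,0.0252,0.0317,0,0,0,0],
    [1,0.0252,0.0317,0,0,0,0],
    [1,0.0252,0.0317,0,0,0,0],
    [1,0.0252,0.0317,0,0,0,0],
    [1,0.0252,0.0317,0,0,0,0],
    [1,0,0,0,0,0,0.0775],
    [1,0,0,0,0,0,0.0775],
    [1,0,0,0,0,0,0.0775],
    [1,0,0,0,0,0,0.0775],
    [1,0,0,0,0,0,0.0775],
    [1,0,0,0,0,0,0.0775],
    [1,0,0,0,0,0,0.0775],
    [1,0,0,0,0,0,0.0775],
    [1,0,0,0,0,0,0.0775],
    [1,0,0,0,0,0,0.0775],
    [1,0,0,0,0,0,0.0775],
    [1,0,0,0,0,0,0.0775],
  ],
)

```text
time_s: 3.27
tcp_pos: [0.5216, -0.1887, 0.4012]
eef_rot: [180.0, 0.0, -101.6]
contact_force: [0.4, -1.5, -0.1]
gripper_width: 0.0874
gripper_force: 0.0
```

Request:
apply_moves(
  targets=[
    [1,0,0,0,0,0,0.0775],
    [1,0,0,0,0,0,0.0775],
    [1,0,0,0,0,0,0.0775],
    [1,0,0,0,0,0,0.0775],
    [1,0,0,0,0,0,0.0775],
    [1,0,0,0,0,0,0.0775],
    [1,0,0,0,0,0,0.0775],
    [1,0,0,0,0,0,0.0775],
    [1,0,0,0,0,0,0.0775],
    [1,0,0,0,0,0,0.0775],
    [1,0,0,0,0,0,0.0775],
    [1,0,0,0,0,0,0.0775],
    [1,0,0,0,0,0,0],
  ],
)

```text
time_s: 4.35
tcp_pos: [0.5216, -0.1887, 0.4012]
eef_rot: [180.0, -0.0, 174.7]
contact_force: [0.3, 0.5, -0.3]
gripper_width: 0.0877
gripper_force: 0.0
```

```bash
python3 - <<'E'
from plant import *
from h import *
s=get_state();print(s["time_s"],s["joints"].round(1),s["tcp_pos"],s["eef_rot"])
c=capture("wrist");cv2.imwrite("pics/w1.png",c["frame"][:,:,::-1]);np.savez("w1.npz",**c)
P,f=cloud(c,(0,560,0,420))
m=(abs(P[:,0]-.52)<.05)&(abs(P[:,1]+.188)<.05)&(P[:,2]>.205)&(P[:,2]<.3)
print(m.sum(),head(P[m],.04),head(P[m],.006)); print(np.histogram(P[m][:,2],bins=np.arange(.2,.27,.005))[0])
E
```

```text
4.35 [  0.3   5.6   1.   -0.  -85.4 -95.6] [ 0.52155547 -0.18873509  0.40115291] [ 1.79989751e+02 -4.62533692e-02  1.74694311e+02]
1144 (np.float64(0.24863738304615135), 1138, array([ 0.5193, -0.1896,  0.2402]), ((520.9910278320312, -189.67967224121094), (15.732906341552734, 43.531246185302734), 85.01933288574219)) (np.float64(0.24863738304615135), 570, array([ 0.5203, -0.1897,  0.2472]), ((521.1038818359375, -189.94287109375), (15.1879301071167, 43.28093338012695), 85.10481262207031))
[  0  13  15  13  18  16 311 156  54 548   0   0   0   0]
```

View pics/w1.png

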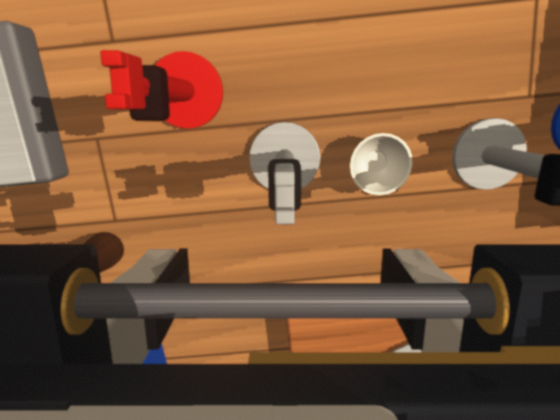

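Request:
apply_moves(
  targets=[
    [1,0,-0.001,0.036,0,0,0],
    [1,0,0,0.036,0,0,0],
    [1,0,0,0.036,0,0,0],
    [1,0,0,0.036,0,0,0],
    [1,0,0,0.022,0,0,0],
    [1,0,0,0.015,0,0,0],
    [1,0,0,0,0,0,0],
    [0,0,0,0,0,0,0],
    [0,0,0,0,0,0,0],
    [0,0,0,0,0,0,0],
    [0,0,0,0,0,0,0],
    [0,0,0,0,0,0,0],
    [0,0,0,0,0,0,0],
    [0,0,0,0,0,0,0],
  ],
  newtons=45,
)

```text
time_s: 5.57
tcp_pos: [0.5218, -0.1898, 0.2209]
eef_rot: [180.0, 0.0, 175.0]
contact_force: [-0.3, -0.4, -0.1]
gripper_width: 0.0463
gripper_force: 0.0
```

Request:
apply_moves(
  targets=[
    [0,0,0,0,0,0,0],
    [0,0,0,0,0,0,0],
    [0,0,0,0,0,0,0],
    [0,0,0,0,0,0,0],
    [0,0,0,0,0,0,0],
    [0,0,0,0,0,0,0],
    [0,0,0,0,0,0,0],
    [0,0,0,0,0,0,0],
  ],
)

```text
time_s: 6.23
tcp_pos: [0.5217, -0.1896, 0.2205]
eef_rot: [180.0, -0.0, 175.0]
contact_force: [-0.3, 2.6, 0.4]
gripper_width: 0.0158
gripper_force: 45.0
```

Request:
apply_moves(
  targets=[
    [0,0,0,0,0,0,-0.0556],
    [0,0,0,0,0,0,-0.0556],
    [0,0,0,0,0,0,-0.0556],
    [0,0,0,0,0,0,-0.0556],
    [0,0,0,0,0,0,-0.0556],
    [0,0,0,0,0,0,-0.0556],
    [0,0,0,0,0,0,-0.0556],
    [0,0,0,0,0,0,-0.0556],
    [0,0,0,0,0,0,-0.0556],
    [0,0,0,0,0,0,-0.0556],
    [0,0,0,0,0,0,-0.0556],
    [0,0,0,0,0,0,-0.0556],
    [0,0,0,0,0,0,0],
  ],
)

```text
time_s: 7.32
tcp_pos: [0.5219, -0.1898, 0.2205]
eef_rot: [-180.0, 0.0, -124.7]
contact_force: [0.7, 1.1, -0.5]
gripper_width: 0.0159
gripper_force: 45.0
```

```bash
python3 - <<'E'
from plant import *
s=get_state();print(s["time_s"],s["joints"].round(1),s["tcp_pos"],s["eef_rot"],s["contact_force"],s["moment"],s["gripper_width"])
E
```

```text
7.3167 [  0.2  10.4 -16.7   0.  -62.9 -34.9] [ 0.52189964 -0.18984603  0.22053674] [-1.79978787e+02  6.96030031e-03 -1.24707045e+02] [ 0.73997004  1.07459749 -0.48756097] [ 0.34609622 -0.46667822  0.11317668] 0.01589042101303632
```

Request:
apply_moves(
  targets=[
    [0,0,0,-0.005,0,0,0],
    [0,0,0,-0.01,0,0,0],
    [0,0,0,-0.01,0,0,0],
    [0,0,0,-0.01,0,0,0],
    [0,0,0,-0.01,0,0,0],
    [0,0,0,-0.01,0,0,0],
    [0,0,0,-0.005,0,0,0],
    [0,0,0,0,0,0,0],
    [0,0,0,0,0,0,0],
  ],
)

```text
time_s: 8.07
tcp_pos: [0.5218, -0.1899, 0.282]
eef_rot: [-179.9, 0.0, -124.9]
contact_force: [-0.1, 2.1, 3.5]
gripper_width: 0.0161
gripper_force: 45.0
```

```bash
python3 - <<'E'
from plant import *
from h import *
s=get_state();print(s["time_s"],s["tcp_pos"],s["eef_rot"],s["contact_force"],s["moment"],s["gripper_width"])
c=capture("scene");cv2.imwrite("pics/s2.png",cv2.resize(c["frame"][90:310,180:400,::-1],None,fx=2.7,fy=2.7));np.savez("s2.npz",**c)
E
```

```text
8.0667 [ 0.52184361 -0.18994036  0.28203964] [-1.79909535e+02  2.78704218e-02 -1.24922944e+02] [-0.08160219  2.08088215  3.49157474] [ 0.7957236  -0.05398762  0.01378183] 0.016131087372905455
```

View pics/s2.png

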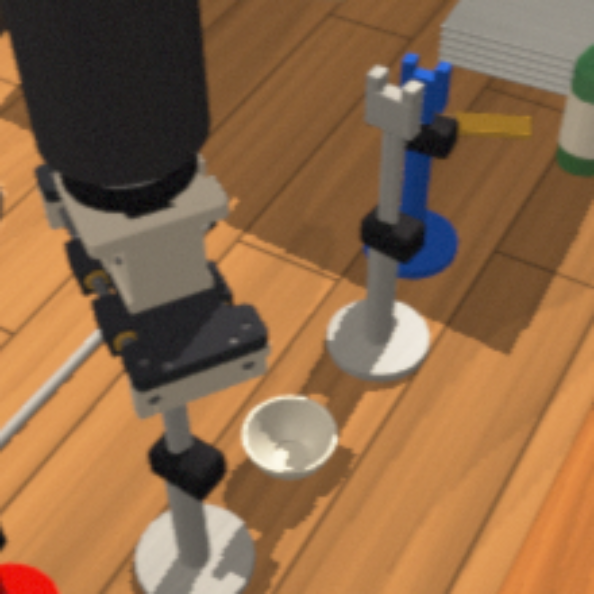

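Request:
apply_moves(
  targets=[
    [0,0,0,-0.002,0,0,0],
    [0,0,0,0,0,0,0],
    [0.6,0,0,0,0,0,0],
    [0.6,0,0,0,0,0,0],
    [0.6,0,0,0,0,0,0],
    [0.6,0,0,0,0,0,0],
    [0.6,0,0,0,0,0,0],
    [0.6,0,0,0,0,0,0],
    [0.6,0,0,-0.02,0,0,0],
    [0.6,0,0,-0.04,0,0,0],
    [0.6,0,0,-0.04,0,0,0],
    [0.6,0,0,-0.04,0,0,0],
    [0.6,0,0,-0.02,0,0,0],
    [0.6,0,0,0,0,0,0],
  ],
)

```text
time_s: 9.28
tcp_pos: [0.5228, -0.1906, 0.4485]
eef_rot: [-179.5, 0.2, -124.9]
contact_force: [-0.7, 0.3, -0.4]
gripper_width: 0.0527
gripper_force: 0.0
```

```bash
python3 - <<'E'
from plant import *
from h import *
s=get_state();print(s["time_s"],s["tcp_pos"],s["eef_rot"],s["gripper_width"])
for n in("scene","wrist","top"):
    c=capture(n);cv2.imwrite(f"pics/{n}3.png",c["frame"][:,:,::-1]);np.savez(f"{n}3.npz",**c)
    P,f=cloud(c,(0,560,0,420))
    for k,x,y in(("short",.5215,-.1898),("tall",.543,.1)):
        m=(np.hypot(P[:,0]-x,P[:,1]-y)<.03)&(P[:,2]>.262)&(P[:,2]<.33)&grey(f); Q=P[m]
        if m.sum()>20: print(n,k,m.sum(),np.percentile(Q[:,2],[50,90,95,98]).round(4),head(Q,.03)[2:],np.histogram(Q[:,2],bins=np.arange(.26,.33,.005))[0])
E
```

```text
9.2833 [ 0.52277483 -0.1905697   0.44852206] [-179.53368051    0.18465223 -124.93334181] 0.052674937810397435
scene short 491 [0.2933 0.309  0.3098 0.3106] (array([ 0.5255, -0.1922,  0.2972]), ((523.519775390625, -189.98109436035156), (41.6395263671875, 16.442556381225586), 52.722076416015625)) [ 6 33 46 40 47 43 56 93 29 75 23  0  0  0]
scene tall 362 [0.2936 0.3116 0.3122 0.3129] (array([0.5454, 0.0961, 0.2993]), ((545.545166015625, 100.01831817626953), (18.731103897094727, 43.585506439208984), 86.43570709228516)) [ 3 17 34 32 34 37 38 58 30 24 55  0  0  0]
wrist short 777 [0.2988 0.3095 0.3099 0.3103] (array([ 0.5185, -0.1945,  0.3019]), ((521.0039672851562, -191.29429626464844), (41.53838348388672, 15.401330947875977), 53.57617950439453)) [  0  16  18  17  18  19  23 287  52 297  30   0   0   0]
```

View pics/scene3.png

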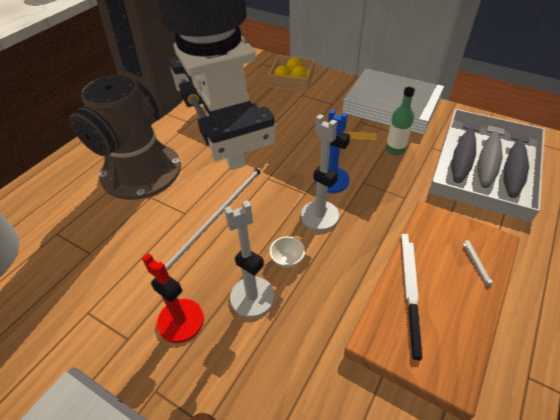

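Request:
apply_moves(
  targets=[
    [0.6,0,0,0.04,0,0,0],
    [0.6,0,0,0.04,0,0,0],
    [0.6,0,0,0.04,0,0,0],
    [0.6,0,0,0.02,0,0,0],
    [0.6,0,0,0.02,0,0,0],
    [0.6,0,0,0,0,0,0],
    [0,0,0,0,0,0,0],
    [0,0,0,0,0,0,0],
    [0,0,0,0,0,0,0],
    [0,0,0,0,0,0,0],
    [0,0,0,0,0,0,0],
    [0,0,0,0,0,0,0],
    [0,0,0,0,0,0,0],
    [0,0,0,0,0,0,0],
    [0,0,0,0,0,0,0],
    [0,0,0,0,0,0,0],
    [0,0,0,0,0,0,0],
  ],
)

```text
time_s: 10.85
tcp_pos: [0.5218, -0.1899, 0.2828]
eef_rot: [-180.0, 0.0, -124.9]
contact_force: [0.1, 0.9, 3.2]
gripper_width: 0.0158
gripper_force: 45.0
```

Request:
apply_moves(
  targets=[
    [0,0,0,-0.0009,0,0,0],
    [0,0,0,-0.0009,0,0,0],
    [0,0,0,-0.0009,0,0,0],
    [0,0,0,0,0,0,0],
    [0,0,0,0,0,0,0],
  ],
)

```text
time_s: 11.27
tcp_pos: [0.5216, -0.1897, 0.2846]
eef_rot: [180.0, -0.0, -124.9]
contact_force: [2.9, -0.5, -7.8]
gripper_width: 0.0155
gripper_force: 45.0
```

Request:
apply_moves(
  targets=[
    [0,0,0,-0.0006,0,0,0],
    [0,0,0,0,0,0,0],
    [0,0,0,0,0,0,0],
  ],
)

```text
time_s: 11.52
tcp_pos: [0.5216, -0.1898, 0.2857]
eef_rot: [180.0, -0.0, -124.9]
contact_force: [1.3, -1.2, -6.9]
gripper_width: 0.0158
gripper_force: 45.0
```

Request:
apply_moves(
  targets=[
    [0,0,0,0,0,0,0.0556],
    [0,0,0,0,0,0,0.0556],
    [0,0,0,0,0,0,0.0556],
    [0,0,0,0,0,0,0.0556],
    [0,0,0,0,0,0,0.0556],
    [0,0,0,0,0,0,0.0556],
    [0,0,0,0,0,0,0.0556],
    [0,0,0,0,0,0,0.0556],
    [0,0,0,0,0,0,0.0556],
    [0,0,0,0,0,0,0.0556],
    [0,0,0,0,0,0,0.0556],
    [0,0,0,0,0,0,0.0556],
    [0,0,0,0,0,0,0],
  ],
)

```text
time_s: 12.6
tcp_pos: [0.5204, -0.1891, 0.2857]
eef_rot: [180.0, -0.1, 174.7]
contact_force: [-3.7, 3.3, -4.5]
gripper_width: 0.016
gripper_force: 45.0
```

```bash
python3 - <<'E'
from plant import *
s=get_state();print(s["time_s"],s["tcp_pos"],s["eef_rot"],s["contact_force"],s["moment"],s["gripper_width"])
E
```

```text
12.6 [ 0.5203519  -0.18914466  0.28569724] [ 1.79950092e+02 -1.38033948e-01  1.74746889e+02] [-3.69702386  3.25830277 -4.52674418] [0.9308793  0.43332981 0.2118042 ] 0.015967134289286686
```

Request:
apply_moves(
  targets=[
    [0,0,0,0,0,0,0.022],
    [0,0,0,0,0,0,0.022],
    [0,0,0,0,0,0,0],
  ],
)

```text
time_s: 12.85
tcp_pos: [0.5202, -0.1891, 0.2857]
eef_rot: [180.0, -0.2, 171.1]
contact_force: [-4.4, 3.6, -1.6]
gripper_width: 0.0159
gripper_force: 46.3
```

```bash
python3 - <<'E'
from plant import *
s=get_state();print(s["time_s"],s["tcp_pos"],s["eef_rot"],s["contact_force"],s["moment"],s["gripper_width"])
E
```

```text
12.85 [ 0.52024404 -0.18905265  0.28573043] [ 1.79964737e+02 -1.62862787e-01  1.71085924e+02] [-4.42822614  3.56063283 -1.62679247] [1.50381336 1.01803395 1.08827161] 0.01589254399053502
```

Request:
apply_moves(
  targets=[
    [0.6,0,0,0,0,0,0],
    [0.6,0,0,0,0,0,0],
    [0.6,0,0,0,0,0,0],
    [0.6,0,0,0,0,0,0],
    [0.6,0,0,0,0,0,0],
    [0.6,0,0,0,0,0,0],
    [0.6,0,0,0,0,0,0],
    [0.6,0,0,-0.02,0,0,0],
    [0.6,0,0,-0.04,0,0,0],
    [0.6,0,0,-0.04,0,0,0],
    [0.6,0,0,-0.04,0,0,0],
    [0.6,0,0,-0.03,0,0,0],
    [0.6,0,0,0,0,0,0],
    [0.6,0,0,0,0,0,0],
  ],
)

```text
time_s: 14.02
tcp_pos: [0.5222, -0.1899, 0.4579]
eef_rot: [180.0, 0.2, 171.1]
contact_force: [0.3, 0.2, -1.6]
gripper_width: 0.0526
gripper_force: 0.0
```

```bash
python3 - <<'E'
from plant import *
from h import *
s=get_state();print(s["time_s"],s["tcp_pos"],s["eef_rot"],s["gripper_width"])
for n in("scene","wrist"):
    c=capture(n);cv2.imwrite(f"pics/{n}4.png",c["frame"][:,:,::-1])
    P,f=cloud(c,(0,560,0,420))
    for k,x,y in(("short",.5215,-.1898),("tall",.543,.1)):
        m=(np.hypot(P[:,0]-x,P[:,1]-y)<.03)&(P[:,2]>.262)&(P[:,2]<.33)&grey(f); Q=P[m]
        if m.sum()>20: print(n,k,m.sum(),np.percentile(Q[:,2],[50,90,95,98]).round(4),head(Q,.03)[2:],np.histogram(Q[:,2],bins=np.arange(.26,.33,.005))[0])
E
```

```text
14.0167 [ 0.52217977 -0.18992901  0.45790961] [179.97488009   0.22751125 171.05728325] 0.05258175604008597
scene short 445 [0.2975 0.3119 0.3127 0.3131] (array([ 0.524 , -0.1923,  0.301 ]), ((523.1945190429688, -188.81324768066406), (16.330488204956055, 44.62754440307617), 84.90544128417969)) [ 2 13 36 44 31 37 39 80 37 37 89  0  0  0]
scene tall 371 [0.2938 0.3113 0.3123 0.3133] (array([0.546 , 0.0961, 0.2996]), ((545.7064208984375, 101.07151794433594), (19.595815658569336, 43.4019889831543), 83.44112396240234)) [ 5 22 33 31 37 36 33 63 30 30 51  0  0  0]
wrist short 523 [0.3063 0.3123 0.3126 0.313 ] (array([ 0.5101, -0.189 ,  0.3053]), ((517.9884643554688, -189.44973754882812), (15.944169998168945, 37.61626434326172), 85.13447570800781)) [  0  10  16  15  18  16  22 103  46  62 215   0   0   0]
```

View pics/scene4.png

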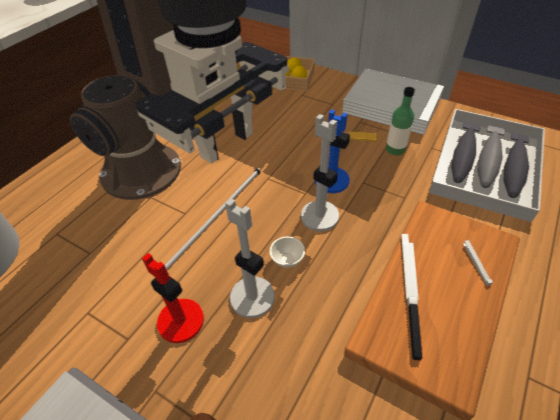

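The short head at (238,215) now measures 0.3127 m at the prong tops, against 0.3125 m for the tall one at (325,130). It is back at its original locked angle of -5°, and the gripper is clear of it.

```bash
python3 -c "
from plant import *
print(close_job())"
```

```text
the job is handed in; nothing more can be done
None
```

The lower post was unlocked, raised until its head was level with the taller post's (within about 1 mm by camera), twisted back to its stop to lock it, and released; I handed the job in at about 14 s, with no verdict shown.

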